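Tidy the loyalty-card set onto the order pad

ROBOT

A 6-joint arm with a two-finger parallel gripper is mounted at the origin on a cart in front of the work surface, level with it; the furniture and walls round the work are solid. World frame = base frame: x ahead of the robot, y to its left, z up, the work surface at z = 0. Lengths are in m, angles in rad, forces in N, time in s.
With the tool pointing down it reaches from about 0.35 to 0.95 m from the base axis. Payload 17.4 kg.
Tool frame: the origin (TCP) lies on the mounting face of the last link; the fingertips stand bot.tip_extent ahead of it and the grasp point (between the pads) lies 167 mm ahead of it (bot.tip_extent is the distance from the TCP to the fingertips, in m); z points along the fingers, y is the line along which they close (so a half turn about z gives the same grasp; the last joint's range is limited). The gripper opens to 93 mm and grips with 3 to 60 N. Pads are 15 mm wide; open, the fingers measure 128 mm over their backs; the gripper's body (75 mm by 188 mm) begins 65 mm behind the grasp point.
Start: joints at [1.283, 0.116, 1.442, -0, 1.584, -0.038], TCP at [0.167, 0.654, 0.405] pointing down, gripper open.
Joint ranges: [-2.83, 2.83], [-0.83, 2.19], [0.07, 2.5], [-1.14, 4.28], [0.01, 3], [-2.97, 2.97]. Speed limits (rad/s): [1.89, 1.89, 2.22, 3.14, 3.14, 3.14].

INTERFACE

Orientations are given as a unit quaternion [w, x, y, z].
In Python, from rig import bot gives the robot as it stands.
- The arm moves only by the tool drive_tool, never from a script. Its argument "increments" is a list of rows, each a list of 7 numbers: the shift along the tool's x, y, z in mm, then the turn, a rotation vector about the tool's x, y, z in degrees, then the gripper's target within -1 to 1 (shut at 1, half-way at 0, fully open at -1). A call has exactly 10 rows; each row shifts and turns the commanded pose from where the row before left it, along the tool's axes as they then stand; what a row does not reach is not made up. A row lasts 1/8 s, in which the tool goes at most 62.5 mm and 10.7 degrees, less where a joint would pass 70% of its speed; a pose out of reach is approached as far as the arm can. A call with a gripper value outside its range is refused whole. The fingers move at their own pace and stop on an object; the grip force is fixed at half the most. Time passes only in rows, so rows that do not move let the fingers close, or fill a call up. It gives the time, the measured TCP pose, the force, the opening and the grip force at its end, in the units of the state.
- bot.read_state(): the state, without advancing time (a new reading comes with each control period).
- bot.read_camera(name): name is "side" or "top"; returns a dict with "color" (480x640x3 uint8, red, green, blue), "fovy" (degrees; the focal length in pixels is half the picture's height over the tangent of half this angle, whatever the lens; pixels are square), "cx", "cy" (the principal point, pixels), "k1" (the pictures are not rectified: a ray, as slopes to the right and down, at radius r is drawn at 1 + k1 r^2 times it, then the intrinsics apply), "position" and "rotation" of the camera in the world. Camera axes: x right, y up, looking along -z (the intrinsics and any distortion apply to the point x, -y, -z); pixel columns grow to the right and rows downward; lengths in m; the calibration is good to about 2 mm. A picture is of the moment at which its call begins. There is no depth.
- bot.job_done(): hands the job in; it is judged then, once.
The state is a dict: "time_s": time; "joint_pos": joint angles; "qd": joint speeds; "joint_efforts": joint torques, N m; "position": TCP position; "tcp_rot": TCP orientation; "wrist_force": force on the tool from outside, world axes, zero at the start; "torque": the same for the moment, N m; "finger_gap": opening from 0.0 (shut) to 1.0 (fully open); "grip_force": force on a finger pad.
Only numpy, scipy, OpenCV 4.12 (cv2) and the standard library are available. Lean on these libraries where they do the work, as an engineer would, in place of code of your own. Each camera call takes 0.05 s, during which the arm holds its last target. There are 200 camera calls.

TASK

Tidy up the loyalty-card set that lies about on the counter to the left of the till: stack it neatly in the middle of the order pad there, with the pile of brown cards at the bottom, the blue ink pad on the cards and the stamp standing upright on the ink pad, the long sides of cards and ink pad running along the long side of the order pad. Lay the blue pen down in the groove of the dark wooden pen rest. Leave the drinking glass standing where it is.

Things in the scene. Friction and masses are not known exactly. Their poses are not given: they have to be found in the camera images.
- pad_top (a point): Centre of the top face of the white order pad, a flat pad 142 (its x) x 92 (its y) x 13 mm on a thin dark green backing board that shows 8 mm all round, lying on the counter to the left of the till; it does not move (any other pad or stamp far off to the right of the till is not meant). z up.
- groove (a point): The groove of the dark brown wooden pen rest (172 (x) x 58 (y) x 13 mm, grey lining, does not move). The point is the centre of a pen lying in it, 5 mm above the groove's floor, which is 4 mm above the counter. The groove runs along x, 148 mm long and 18 mm wide between walls 9 mm high and closed at both ends; over the middle 64 mm there are no side walls, so that fingers can reach down beside the pen to the rest's 4 mm base. The pen may lie either way round.
- cards_mid (a point): Centre (half-way up) of the pile of brown kraft cards, one firm rigid block 54 (x) x 86 (y) x 8 mm (a few card edges stick out 2 to 3 mm), lying flat, loose, 30 g; z up. Grip it across its 54 mm.
- ink_mid (a point): Centre (half-way up) of the closed dark blue tin ink pad, 64 (x) x 85 (y) x 12 mm, lying flat, loose, about 60 g, its lid does not open; z up. Grip it across its 64 mm.
- stamp_mid (a point): Centre (half-way up) of the hand stamp, which stands upright, 74 mm high, loose, about 70 g: a foot of pale wood 24 (x) x 34 (y) x 20 mm and above it a round red handle up to 24 mm thick, narrower at the waist. z points up to the handle's top. The point is 37 mm above its underside, in the handle's lower part; grip the handle.
- pen_mid (a point): Centre of the blue ball pen, loose, lying on the counter, 136 mm long (along y), 10 mm thick, a clip on top adds 3 mm; the point is 5 mm above its underside. 11 g. (The black pen far to the right is not wanted.)
- glass_mid (a point): Centre (half-way up) of the clear drinking glass, loose, upright, 64 mm across and 80 mm high. It stands among the things and must be left alone.
Mind the look-alikes: they are no part of the job. What is shaped like the part that bears ink_mid but purple is not meant.

How it is judged:
By the outcome, as a careful person would: the job done as asked, in the order asked, and still so for the second after the job is handed in, with the robot touching nothing.
It also fails if it takes over 99 s, if anything falls off the work surface, if the arm or the gripper's body presses on something with over 40 N, if the wrist force passes 120 N, or if a joint passes its speed limit or range.

## Working session

There is one attempt and no reset: what is moved stays moved. The work goes in short steps, Python scripts to look and compute and a tool call to move; the robot and the scene stay as the last step left them, time stands still between calls to the robot, and variables do not carry over. Pictures are saved under pics/ and viewed, at most 18 in all, crops included, and the job is handed in when it is done.

Besides the shell and the picture viewer there is one more tool, called after ">>>" as name(argument=value, ...), one argument or row to a line, values as JSON. drive_tool: Moves the arm, as the interface text tells. Its arguments: {"type":"object","properties":{"increments":{"type":"array","items":{"type":"array","items":{"type":"number"}}}},"required":["increments"]}

```bash
mkdir -p pics; ls
cat > h.py <<'E'
import numpy as np, cv2
from rig import bot
def cam(n,save=None):
    c=bot.read_camera(n)
    if save: cv2.imwrite('pics/'+save,c['color'][:,:,::-1])
    return c
def K(c):
    f=240/np.tan(np.radians(c['fovy'])/2); return np.array([[f,0,c['cx']],[0,f,c['cy']],[0,0,1.]])
def R(c):
    r=np.array(c['rotation'],float)
    if r.size==4:
        from scipy.spatial.transform import Rotation
        return Rotation.from_quat(np.roll(r.ravel(),-1)).as_matrix()
    return r.reshape(3,3)
def ray(c,px):
    s=cv2.undistortPointsIter(np.array(px,float).reshape(-1,1,2),K(c),np.array([c['k1'],0,0,0.]),None,None,(3,100,1e-12)).reshape(-1,2)
    return np.c_[s[:,0],-s[:,1],-np.ones(len(s))]@R(c).T
def onz(c,px,z):
    d=ray(c,px); p=np.array(c['position']); return p+d*((z-p[2])/d[:,2])[:,None]
def proj(c,P):
    q=(np.atleast_2d(P)-c['position'])@R(c); s=np.c_[q[:,0],-q[:,1]]/-q[:,2:]
    s*=1+c['k1']*(s**2).sum(1,keepdims=True); return s*K(c)[0,0]+[c['cx'],c['cy']]
E
python3 - <<'E'
from h import *
for n in('top','side'):
    c=cam(n,n+'0.png'); print({k:v for k,v in c.items() if k!='color'})
print(bot.read_state(),bot.tip_extent)
E
```

```text
pics
{'fovy': 48.43351803276087, 'cx': 321.16560368115864, 'cy': 236.5428857423107, 'k1': -0.15417543056319571, 'position': array([0.44825802, 0.21877858, 1.17247658]), 'rotation': array([-0.70247649, -0.0217629 ,  0.038608  ,  0.71032568])}
{'fovy': 43.70935027303175, 'cx': 318.2126808955018, 'cy': 230.29137883808235, 'k1': -0.044043891330984734, 'position': array([-0.04012204, -0.67229725,  0.68105563]), 'rotation': array([ 0.8262131 ,  0.47592147, -0.14425325, -0.26469165])}
{'time_s': 0.1, 'joint_pos': array([ 1.28321714e+00,  1.16452262e-01,  1.44218122e+00, -8.94098052e-08,
        1.58400362e+00, -3.77838413e-02]), 'qd': array([ 1.38577683e-03, -1.23360491e-03, -1.66970176e-03, -4.56465095e-05,
       -1.87439813e-03, -8.92508696e-04]), 'joint_efforts': array([ 1.90245955e-03, -7.22886515e+01, -6.23879743e+01,  7.80431740e-02,
        2.25919305e-02, -1.51615545e-04]), 'position': array([0.16686667, 0.6540666 , 0.40408001]), 'tcp_rot': array([-8.45379112e-05,  1.24573187e-01,  9.92210284e-01, -5.15336478e-04]), 'wrist_force': array([-0.1386007 ,  0.38374742, -0.58801197]), 'torque': array([0.02130364, 0.01135521, 0.01559155]), 'grip_force': 0.0, 'finger_gap': 1.0012304656947242} 0.1861
```

View pics/top0.png

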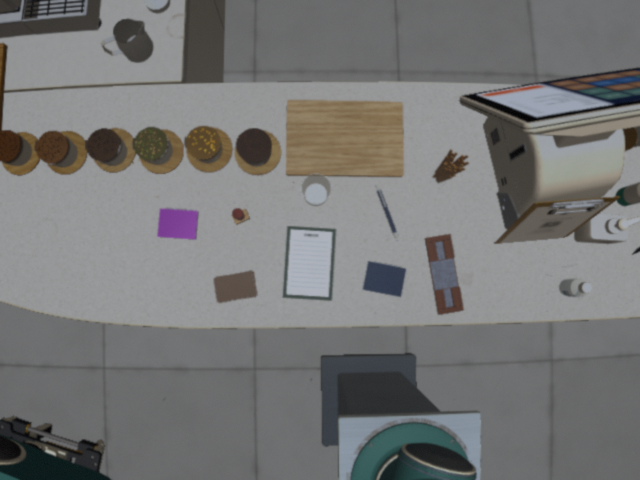

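View pics/side0.png

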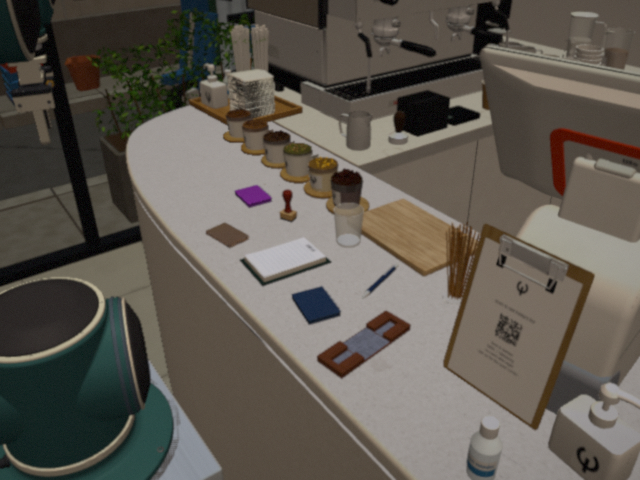

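Top view: up is +x and left is +y. Candidates in the top view:
- **Ink pad:** navy tin (385,279). The purple one (178,223) is a decoy.
- **Stamp:** (240,214), the only one here.
- **Cards:** brown pile (236,286). The boards at (345,137) are something else.
- **Pen:** blue (386,211). The black one is far right.
- **Order pad:** (310,263).
- **Pen rest:** (444,274). The till stand is something else.
- **Glass:** (316,190).

Now measuring.

```bash
cat > m.py <<'E'
from h import *
# (box x0,y0,x1,y1, top height mm, mask)
def f(hsv,rgb): pass
H=lambda h:h[...,0].astype(int)
SPEC={
'cards':((205,262,268,308),.008,lambda h,b:(h[...,1]>60)&(h[...,2]<170)),
'ink':((352,252,418,306),.012,lambda h,b:(h[...,1]>80)&(h[...,2]<130)),
'padboard':((272,215,350,310),.002,lambda h,b:(h[...,2]<130)),
'rest':((415,225,475,320),.013,lambda h,b:(h[...,1]>90)&(h[...,2]<190)),
'pen':((366,176,408,245),.005,lambda h,b:(h[...,2]<125)|((h[...,1]>60)&(H(h)>95)&(H(h)<135))),
'stampred':((222,198,262,230),.068,lambda h,b:(h[...,1]>130)&((H(h)<8)|(H(h)>170))),
'stampfoot':((222,198,262,230),.020,lambda h,b:(h[...,1]>45)&(h[...,2]>100)),
}
def meas(c,name,box=None):
    (x0,y0,x1,y1),z,fn=SPEC[name]
    if box: x0,y0,x1,y1=box
    hsv=cv2.cvtColor(c['color'],cv2.COLOR_RGB2HSV)[y0:y1,x0:x1]
    m=fn(hsv,None).astype(np.uint8)
    n,l,s,ce=cv2.connectedComponentsWithStats(m)
    k=1+np.argmax(s[1:,4]); m=(l==k).astype(np.uint8)
    ct=max(cv2.findContours(m,0,1)[0],key=cv2.contourArea).reshape(-1,2)+[x0,y0]
    P=onz(c,ct,z)[:,:2]*1000
    r=cv2.minAreaRect(P.astype(np.float32))
    b=cv2.boxPoints(r); e=b[1]-b[0],b[2]-b[1]; L=max(e,key=np.linalg.norm)
    return np.round(r[0],1),np.round(sorted(r[1]),1),round(np.degrees(np.arctan2(L[1],L[0]))%180,1),ct.mean(0).round(0),s[k,4]
E
python3 - <<'E'
from m import *
c=cam('top')
for n in SPEC: print(n,*meas(c,n))
img=c['color'][170:320,150:480,::-1]
cv2.imwrite('pics/crop1.png',cv2.resize(img,None,fx=2.4,fy=2.4,interpolation=2))
E
```

```text
cards [433.2 412.2] [0. 0.] 0.0 [220. 290.] 1
ink [454.2  53.9] [56.9 78.3] 77.9 [384. 278.] 872
padboard [490.9 217.4] [109.6 159.7] 175.9 [309. 263.] 843
rest [404.2 -87.4] [47.8 52.5] 97.6 [449. 301.] 315
pen [603.5  45.3] [ 11.6 102. ] 19.8 [386. 211.] 229Traceback (most recent call last):
  File "<stdin>", line 3, in <module>
  File "m.py", line 20, in meas
    k=1+np.argmax(s[1:,4]); m=(l==k).astype(np.uint8)
        ~~~~~~~~~^^^^^^^^^
    return _wrapfunc(a, 'argmax', axis=axis, out=out, **kwds)
    return bound(*args, **kwds)
ValueError: attempt to get argmax of an empty sequence
```

```bash
cat > m.py <<'E'
from h import *
# search box, height of outline, threshold as share of the object's contrast
SPEC={'cards':((205,262,268,308),.006),'ink':((352,252,418,306),.009),'padboard':((272,215,350,310),.002),
'rest':((415,225,475,320),.009),'pen':((366,176,408,245),.005),'stampfoot':((222,198,262,230),.015),'glass':((296,170,338,212),.05)}
def meas(c,name,box=None,z=None,S=4,frac=.45):
    (x0,y0,x1,y1),zz=SPEC[name]; z=zz if z is None else z
    if box: x0,y0,x1,y1=box
    a=cv2.resize(c['color'][y0:y1,x0:x1].astype(np.float32),None,fx=S,fy=S,interpolation=cv2.INTER_CUBIC)
    bg=np.median(np.r_[a[:8].reshape(-1,3),a[-8:].reshape(-1,3)],0)
    d=np.linalg.norm(a-bg,axis=2); t=frac*np.percentile(d[d>40],60)
    m=(d>t).astype(np.uint8); n,l,s,ce=cv2.connectedComponentsWithStats(m)
    k=1+np.argmax(s[1:,4]); m=(l==k).astype(np.uint8)
    ct=max(cv2.findContours(m,0,1)[0],key=cv2.contourArea).reshape(-1,2)
    px=(ct+.5)/S-.5+[x0,y0]
    P=onz(c,px,z)[:,:2]*1000
    r=cv2.minAreaRect(P.astype(np.float32))
    b=cv2.boxPoints(r); e=b[1]-b[0],b[2]-b[1]; L=max(e,key=np.linalg.norm)
    return np.round(r[0],1),np.round(sorted(r[1]),1),round(np.degrees(np.arctan2(L[1],L[0]))%180,1),px.mean(0).round(0)
E
python3 - <<'E'
from m import *
c=cam('top')
for n in SPEC: print(n,*meas(c,n))
hsv=cv2.cvtColor(c['color'],cv2.COLOR_RGB2HSV)[200:228,225:257].astype(int)
m=(hsv[...,1]>110)&((hsv[...,0]<8)|(hsv[...,0]>168)); y,x=np.nonzero(m); p=[x.mean()+225,y.mean()+200]
print('red',p,m.sum(),onz(c,[p],.068))
img=c['color'][170:320,150:480,::-1]
cv2.imwrite('pics/crop1.png',cv2.resize(img,None,fx=2.4,fy=2.4,interpolation=2))
E
```

```text
cards [441.  379.7] [59.  91.6] 99.2 [235. 286.]
ink [454.3  53.8] [65.  86.4] 78.0 [384. 279.]
padboard [491.4 217.6] [ 89.5 141.1] 175.8 [309. 263.]
rest [462.3 -79.5] [ 61.7 173.6] 8.6 [444. 274.]
pen [603.4  44.9] [ 13.1 103. ] 19.6 [386. 211.]
stampfoot [597.6 368.1] [34.4 34.7] 23.8 [240. 215.]
glass [635.  200.2] [74.3 89.2] 89.5 [316. 196.]
red [np.float64(239.0), np.float64(212.5)] 12 [[0.59477522 0.36276272 0.068     ]]
```

View pics/crop1.png

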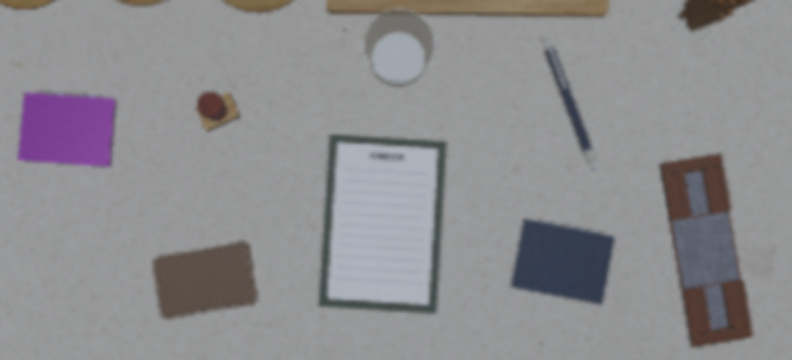

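The crop confirms the choice: navy tin, brown cards, red-handled stamp, white pad on its green board, two-ended dark rest and silver-blue pen. Next I refine the stamp and pen with the side view, and work out the first move.

```bash
cat > go.py <<'E'
import sys
from h import *
from scipy.spatial.transform import Rotation as Ro
def go(x,y,tip,psi):
    "target grasp xy mm, fingertip height mm, closing-line angle deg (world)"
    s=bot.read_state(); q=s['tcp_rot']; r=Ro.from_quat(np.roll(q,-1)); a=np.radians(psi)
    yy=np.array([np.cos(a),np.sin(a),0]); 
    if yy@r.as_matrix()[:,1]<0 and len(sys.argv)<6: yy=-yy
    zz=np.array([0,0,-1.]); T=Ro.from_matrix(np.c_[np.cross(yy,zz),yy,zz])
    rel=(r.inv()*T).as_rotvec(degrees=True)
    d=np.array([x,y,tip+bot.tip_extent*1000])-s['position']*1000
    print('turn(tool,deg)',rel.round(1),'| shift in tool now',r.inv().apply(d).round(1),'| shift after turn',T.inv().apply(d).round(1))
    print('t',s['time_s'],'pos',(s['position']*1000).round(1),'gap',round(s['finger_gap']*93,1),'grip',round(s['grip_force'],1),'F',np.round(s['wrist_force'],1),'q',np.round(s['joint_pos'],2))
if __name__=='__main__': go(*map(float,sys.argv[1:5]))
E
python3 - <<'E'
from h import *
from go import go
t=cam('top');s=cam('side')
def tri(p,q):
    a,b=ray(t,[p])[0],ray(s,[q])[0]; A=np.c_[a,-b]; k=np.linalg.lstsq(A,s['position']-t['position'],rcond=None)[0]
    P=t['position']+a*k[0];Q=s['position']+b*k[1]; print('tri',((P+Q)/2*1000).round(1),'gap',np.linalg.norm(P-Q)*1000)
def big(c,x0,y0,x1,y1,f): return cv2.resize(c['color'][y0:y1,x0:x1,::-1],None,fx=f,fy=f,interpolation=2)
a=big(t,222,198,262,230,10); b=big(s,270,180,305,228,8); e=big(t,360,176,410,246,6)
W=np.zeros((600,800,3),np.uint8); W[:320,:400]=cv2.resize(a,(400,320)); W[:384,400:680]=b[:384]; 
W2=cv2.resize(e,(300,420)); W[180+0:600,500:800]=W2
W[:180+204,400:500+180]=b[:384]
cv2.imwrite('pics/st.png',W)
for u in [(376.3,185.8),(397,240)]: print('pen end',onz(t,[u],.005))
go(441,379.7,60,9.2)
E
```

```text
pen end [[0.66023592 0.06615022 0.005     ]]
pen end [[0.53871164 0.02282161 0.005     ]]
turn(tool,deg) [-0.   0.  66.5] | shift in tool now [-333.4 -198.   158.5] | shift after turn [-314.6  226.7  158.4]
t 0.3 pos [166.9 654.1 404.5] gap 93.5 grip 0.0 F [-0.1 -0.1  1.1] q [ 1.28  0.12  1.44 -0.    1.58 -0.04]
```

View pics/st.png

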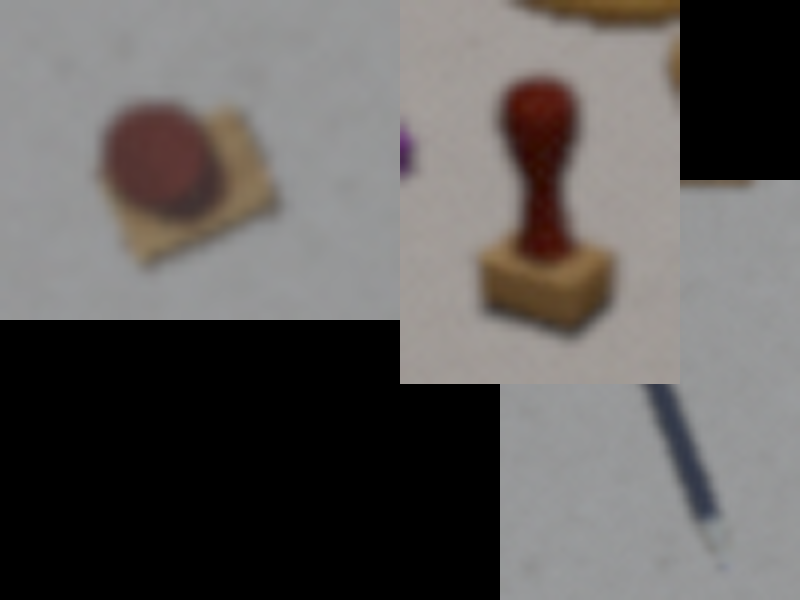

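>>> drive_tool(
  increments=[
    [0, 0, 10, 0, 0, 9.5, -1],
    [0, 0, 10, 0, 0, 9.5, -1],
    [0, 0, 10, 0, 0, 9.5, -1],
    [0, 0, 10, 0, 0, 9.5, -1],
    [0, 0, 10, 0, 0, 9.5, -1],
    [0, 0, 10, 0, 0, 9.5, -1],
    [0, 0, 10, 0, 0, 9.5, -1],
    [-40, 29, 0, 0, 0, 0, -1],
    [-45, 32, 0, 0, 0, 0, -1],
    [-45, 32, 0, 0, 0, 0, -1],
  ],
)

```text
time_s: 1.55
position: [0.2803, 0.5393, 0.3347]
tcp_rot: [0.0, 0.648, 0.762, -0.0]
wrist_force: [0.4, 0.0, -0.9]
finger_gap: 1.002
grip_force: 0.0
```

```bash
python3 go.py 441 379.7 60 9.2
python3 - <<'E'
from h import *
t=cam('top')
f=lambda X,Y:(222+(X+.5)/10-.5,198+(Y+.5)/10-.5)
for n,p,z in [('bot0',(140,268),0),('right0',(282,207),0),('tr20',(232,103),.02),('left20',(100,175),.02),('red',(157,155),.068)]:
    print(n,(onz(t,[f(*p)],z)*1000).round(1))
a=cv2.resize(t['color'][176:246,362:410,::-1],None,fx=8,fy=8,interpolation=2)
cv2.imwrite('pics/pen.png',a)
E
```

```text
turn(tool,deg) [0. 0. 0.] | shift in tool now [-183.3  133.1   88.6] | shift after turn [-183.3  133.2   88.6]
t 1.55 pos [280.3 539.3 334.7] gap 93.2 grip 0.0 F [ 0.4  0.  -0.9] q [ 1.05 -0.    1.68 -0.    1.47  0.89]
bot0 [[577.5 379.2   0. ]]
right0 [[590.7 347.7   0. ]]
tr20 [[611.2 356.5  20. ]]
left20 [[595.7 385.3  20. ]]
red [[593.7 366.4  68. ]]
```

View pics/pen.png

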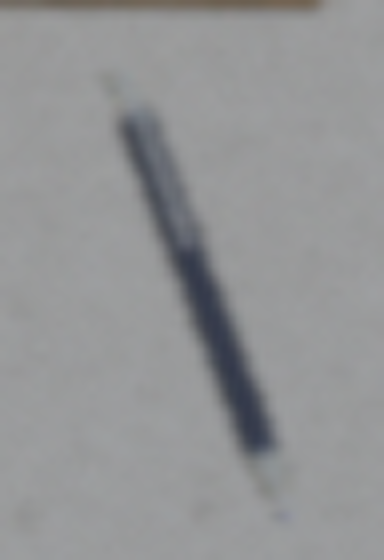

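>>> drive_tool(
  increments=[
    [-46, 33, 22, 0, 0, 0, -1],
    [-46, 33, 22, 0, 0, 0, -1],
    [-46, 33, 22, 0, 0, 0, -1],
    [-45, 34, 22, 0, 0, 0, -1],
    [0, 0, 0, 0, 0, 0, -1],
    [0, 0, 20, 0, 0, 0, -1],
    [0, 0, 20, 0, 0, 0, -1],
    [0, 0, 14, 0, 0, 0, -1],
    [0, 0, 4, 0, 0, 0, -1],
    [0, 0, 0, 0, 0, 0, -1],
  ],
)

```text
time_s: 2.85
position: [0.4398, 0.3814, 0.1887]
tcp_rot: [-0.0, 0.648, 0.762, -0.0]
wrist_force: [0.3, 0.9, -0.2]
finger_gap: 0.998
grip_force: 0.0
```

```bash
python3 go.py 441 379.7 1.5 9.2;python3 -c "
from h import *
c=cam('top');s=cam('side')
W=np.zeros((600,800,3),np.uint8);W[:600,:400]=cv2.resize(c['color'][226:346,196:276,::-1],(400,600));W[:600,400:]=cv2.resize(s['color'][190:280,190:250,::-1],(400,600));cv2.imwrite('pics/c1.png',W)"
```

```text
turn(tool,deg) [-0.  0.  0.] | shift in tool now [-1.9  0.9  1.1] | shift after turn [-1.9  0.9  1.1]
t 2.85 pos [439.8 381.4 188.7] gap 92.8 grip 0.0 F [ 0.3  0.9 -0.2] q [ 0.67  0.06  1.86 -0.    1.22  0.51]
```

View pics/c1.png

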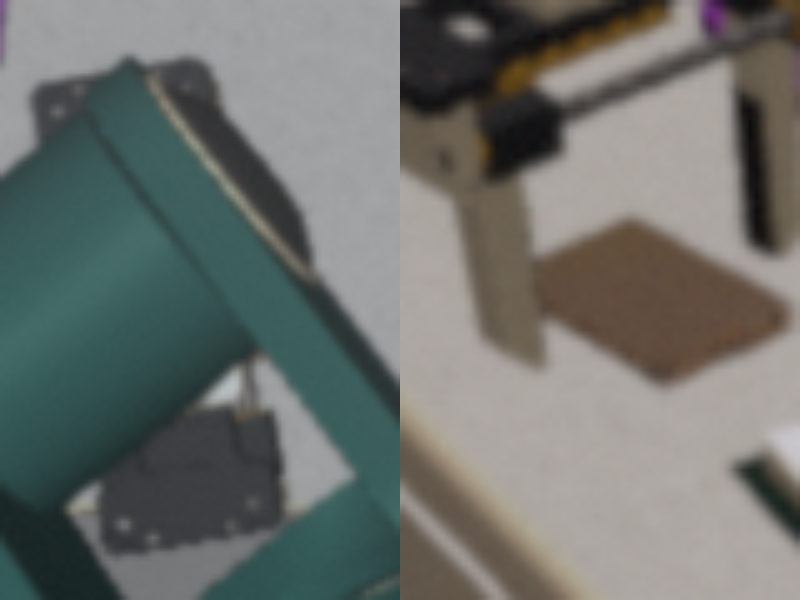

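The fingers straddle the cards in the side view: near tip at crop (520,360), far tip at (775,250). Closing and lifting.

>>> drive_tool(
  increments=[
    [-2, 1, 1, 0, 0, 0, 0],
    [0, 0, 0, 0, 0, 0, 1],
    [0, 0, 0, 0, 0, 0, 1],
    [0, 0, 0, 0, 0, 0, 1],
    [0, 0, 0, 0, 0, 0, 1],
    [0, 0, 0, 0, 0, 0, 1],
    [0, 0, 0, 0, 0, 0, 1],
    [0, 0, -5, 0, 0, 0, 1],
    [0, 0, -25, 0, 0, 0, 1],
    [0, 0, -40, 0, 0, 0, 1],
  ],
)

```text
time_s: 4.2
position: [0.441, 0.3791, 0.2577]
tcp_rot: [-0.0, 0.648, 0.761, -0.001]
wrist_force: [0.9, -0.5, 0.8]
finger_gap: 0.575
grip_force: 30.0
```

```bash
python3 go.py 491 217.5 60 85.8
```

```text
turn(tool,deg) [ -0.1  -0.  -76.6] | shift in tool now [-167.5   23.6   11.7] | shift after turn [ -61.7 -157.5   11.6]
t 4.2 pos [441.  379.1 257.7] gap 53.5 grip 30.0 F [ 0.9 -0.5  0.8] q [ 0.67 -0.01  1.81 -0.    1.34  0.51]
```

>>> drive_tool(
  increments=[
    [0, 0, 0, 0, 0, -9.5, 1],
    [0, 0, 0, 0, 0, -9.6, 1],
    [0, 0, 0, 0, 0, -9.6, 1],
    [0, 0, 0, 0, 0, -9.6, 1],
    [0, 0, 0, 0, 0, -9.6, 1],
    [0, 0, 0, 0, 0, -9.6, 1],
    [0, 0, 0, 0, 0, -9.6, 1],
    [0, 0, 0, 0, 0, -9.5, 1],
    [-20, -52, 0, 0, 0, 0, 1],
    [-20, -52, 0, 0, 0, 0, 1],
  ],
)

```text
time_s: 5.45
position: [0.4735, 0.2717, 0.258]
tcp_rot: [0.0, 0.036, 0.999, 0.0]
wrist_force: [2.3, -0.0, -1.1]
finger_gap: 0.576
grip_force: 30.0
```

>>> drive_tool(
  increments=[
    [-20, -52, 0, 0, 0, 0, 1],
    [0, 0, 0, 0, 0, 0, 1],
    [0, 0, 0, 0, 0, 0, 1],
    [0, 0, 0, 0, 0, 0, 1],
    [0, 0, 0, 0, 0, 0, 1],
    [0, 0, 0, 0, 0, 0, 1],
    [0, 0, 0, 0, 0, 0, 1],
    [0, 0, 0, 0, 0, 0, 1],
    [0, 0, 0, 0, 0, 0, 1],
    [0, 0, 0, 0, 0, 0, 1],
  ],
)

```text
time_s: 6.7
position: [0.4897, 0.2193, 0.2577]
tcp_rot: [-0.0, 0.037, 0.999, -0.0]
wrist_force: [0.5, 0.1, -0.8]
finger_gap: 0.574
grip_force: 30.0
```

```bash
python3 go.py 491 217.5 15 85.8; python3 -c "
from h import *
c=cam('top');s=cam('side')
W=np.zeros((600,800,3),np.uint8);W[:,:400]=cv2.resize(c['color'][203:323,270:350,::-1],(400,600));W[:,400:]=cv2.resize(s['color'][205:295,245:305,::-1],(400,600));cv2.imwrite('pics/c2.png',W)"
```

```text
turn(tool,deg) [-0. -0. -0.] | shift in tool now [-1.5 -1.7 56.6] | shift after turn [-1.5 -1.7 56.6]
t 6.7 pos [489.7 219.3 257.7] gap 53.3 grip 30.0 F [ 0.5  0.1 -0.8] q [ 0.37 -0.11  1.91  0.    1.34 -1.12]
```

View pics/c2.png

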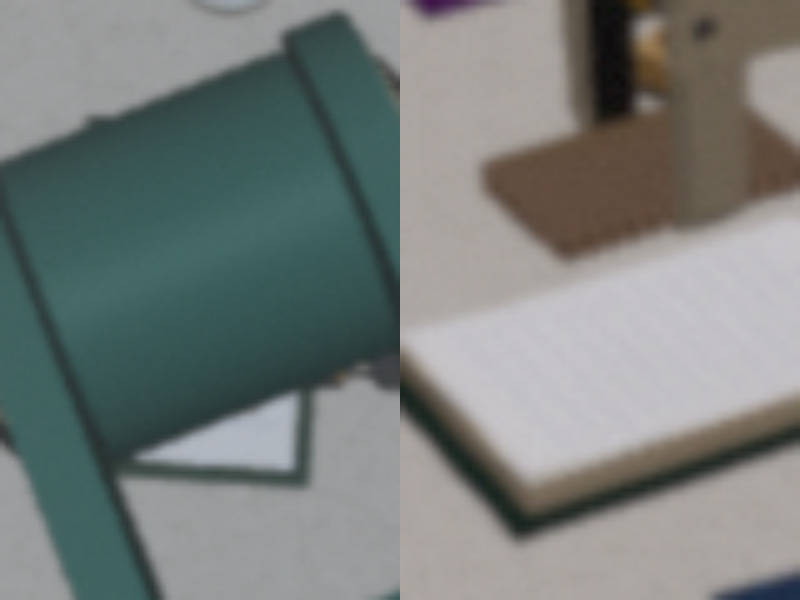

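The cards are held level above the pad, aligned with it. Lowering, releasing and retreating.

>>> drive_tool(
  increments=[
    [-1.5, -1.5, 20, 0, 0, 0, 1],
    [0, 0, 20, 0, 0, 0, 1],
    [0, 0, 12, 0, 0, 0, 1],
    [0, 0, 4.5, 0, 0, 0, 1],
    [0, 0, 0, 0, 0, 0, 1],
    [0, 0, 0, 0, 0, 0, -0.1],
    [0, 0, 0, 0, 0, 0, -0.6],
    [0, 0, 0, 0, 0, 0, -0.6],
    [0, 0, 0, 0, 0, 0, -1],
    [0, 0, -20, 0, 0, 0, -1],
  ],
)

```text
time_s: 8.05
position: [0.4907, 0.2176, 0.2208]
tcp_rot: [-0.001, 0.037, 0.999, -0.001]
wrist_force: [-0.2, -0.1, -0.1]
finger_gap: 0.956
grip_force: 0.0
```

```bash
python3 go.py 454.3 53.8 80 -12
```

```text
turn(tool,deg) [  0.   -0.2 -82.2] | shift in tool now [  24.4 -166.1  -45.1] | shift after turn [167.8   1.5 -45.3]
t 8.05 pos [490.7 217.6 220.8] gap 88.9 grip 0.0 F [-0.2 -0.1 -0.1] q [ 0.37 -0.07  1.94 -0.    1.28 -1.13]
```

>>> drive_tool(
  increments=[
    [0, 0, -45, 0, 0, 0, -1],
    [0, 0, 0, 0, 0, 10, -1],
    [0, 0, 0, 0, 0, 10, -1],
    [0, 0, 0, 0, 0, 10, -1],
    [0, 0, 0, 0, 0, 10, -1],
    [0, 0, 0, 0, 0, 10, -1],
    [0, 0, 0, 0, 0, 10, -1],
    [0, 0, 0, 0, 0, 10, -1],
    [0, 0, 0, 0, 0, 10, -1],
    [0, 0, 0, 0, 0, 10, -1],
  ],
)

```text
time_s: 9.3
position: [0.4911, 0.2178, 0.2678]
tcp_rot: [0.0, 0.735, 0.679, 0.001]
wrist_force: [-0.1, 0.3, 0.9]
finger_gap: 1.001
grip_force: 0.0
```

>>> drive_tool(
  increments=[
    [0, 0, 0, 0, 0, 7.8, -1],
    [-50, -0.5, 0, 0, 0, 0, -1],
    [-60, -0.5, 0, 0, 0, 0, -1],
    [-58, -0.5, 0, 0, 0, 0, -1],
    [0, 0, 0, 0, 0, 0, -1],
    [0, 0, 20, 0, 0, 0, -1],
    [0, 0, 20, 0, 0, 0, -1],
    [0, 0, 15, 0, 0, 0, -1],
    [0, 0, 0, 0, 0, 0, -1],
    [0, 0, 0, 0, 0, 0, -1],
  ],
)

```text
time_s: 10.55
position: [0.4549, 0.054, 0.2121]
tcp_rot: [0.0, 0.777, 0.629, 0.0]
wrist_force: [1.1, -0.7, -0.5]
finger_gap: 1.003
grip_force: 0.0
```

```bash
python3 go.py 454.3 53.8 1.5 -12; python3 -c "
from m import *
c=cam('top');s=cam('side')
print('pad',meas(c,'padboard',frac=.5))
W=np.zeros((600,800,3),np.uint8);W[:,:400]=cv2.resize(c['color'][203:323,270:350,::-1],(400,600));W[:,400:]=cv2.resize(s['color'][240:360,280:360,::-1],(400,600));cv2.imwrite('pics/c3.png',W)"
```

```text
turn(tool,deg) [ 0. -0.  0.] | shift in tool now [-0.3 -0.6 24.5] | shift after turn [-0.3 -0.5 24.5]
t 10.55 pos [454.9  54.  212.1] gap 93.3 grip 0.0 F [ 1.1 -0.7 -0.5] q [ 0.06 -0.25  2.11  0.    1.28  0.27]
pad (array([490.5, 216.7]), array([57.8, 90.3]), np.float32(175.8), array([309., 263.]))
```

View pics/c3.png

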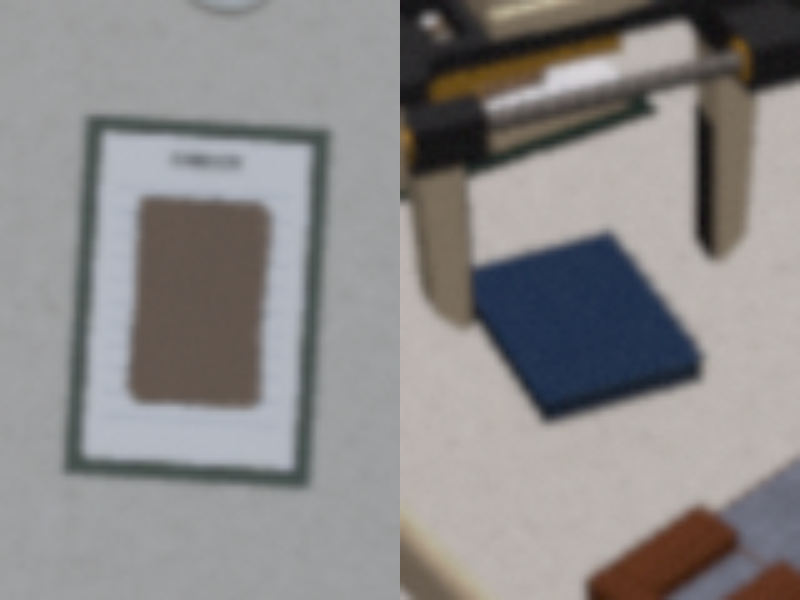

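The cards lie centred and square on the pad: they are at crop (200,302), the board at (198,300). The fingers straddle the ink pad. Grasping it.

>>> drive_tool(
  increments=[
    [0, 0, 15, 0, 0, 0, -1],
    [0, 0, 9, 0, 0, 0, -1],
    [0, 0, 0, 0, 0, 0, 0],
    [0, 0, 0, 0, 0, 0, 1],
    [0, 0, 0, 0, 0, 0, 1],
    [0, 0, 0, 0, 0, 0, 1],
    [0, 0, 0, 0, 0, 0, 1],
    [0, 0, 0, 0, 0, 0, 1],
    [0, 0, 0, 0, 0, 0, 1],
    [0, 0, -5, 0, 0, 0, 1],
  ],
)

```text
time_s: 11.9
position: [0.4545, 0.0537, 0.1921]
tcp_rot: [-0.0, 0.777, 0.629, -0.0]
wrist_force: [-0.8, -0.2, -0.2]
finger_gap: 0.671
grip_force: 30.0
```

>>> drive_tool(
  increments=[
    [0, 0, -35, 0, 0, 0, 1],
    [0, 0, -40, 0, 0, 0, 1],
    [0, 0, 0, 0, 0, -9.8, 1],
    [0, 0, 0, 0, 0, -9.8, 1],
    [0, 0, 0, 0, 0, -9.8, 1],
    [0, 0, 0, 0, 0, -9.8, 1],
    [0, 0, 0, 0, 0, -9.8, 1],
    [0, 0, 0, 0, 0, -9.8, 1],
    [0, 0, 0, 0, 0, -9.8, 1],
    [0, 0, 0, 0, 0, -9.8, 1],
  ],
)

```text
time_s: 13.15
position: [0.4546, 0.0537, 0.2676]
tcp_rot: [0.0, 0.202, 0.979, 0.0]
wrist_force: [1.0, 0.4, -1.5]
finger_gap: 0.674
grip_force: 30.0
```

```bash
python3 go.py 490.7 217 60 85.8
```

```text
turn(tool,deg) [  0.    0.  -19.1] | shift in tool now [ 31.4 164.2  21.6] | shift after turn [-24.1 165.5  21.5]
t 13.15 pos [454.6  53.7 267.6] gap 62.7 grip 30.0 F [ 1.   0.4 -1.5] q [ 0.06 -0.31  2.06 -0.    1.39 -1.1 ]
```

>>> drive_tool(
  increments=[
    [0, 0, 0, 0, 0, -9.6, 1],
    [0, 0, 0, 0, 0, -9.5, 1],
    [-8, 55, 0, 0, 0, 0, 1],
    [-8, 55, 0, 0, 0, 0, 1],
    [-8, 55, 0, 0, 0, 0, 1],
    [0, 0, 0, 0, 0, 0, 1],
    [0, 0, 20, 0, 0, 0, 1],
    [0, 0, 15, 0, 0, 0, 1],
    [0, 0, 10, 0, 0, 0, 1],
    [0, 0, 0, 0, 0, 0, 1],
  ],
)

```text
time_s: 14.4
position: [0.4913, 0.2157, 0.2213]
tcp_rot: [-0.001, 0.04, 0.999, -0.0]
wrist_force: [-0.5, 0.0, -1.0]
finger_gap: 0.673
grip_force: 30.0
```

```bash
python3 go.py 490.7 217 22.8 85.8
```

```text
turn(tool,deg) [-0.  -0.1 -0.4] | shift in tool now [ 0.7  1.2 12.4] | shift after turn [ 0.7  1.2 12.4]
t 14.4 pos [491.3 215.7 221.3] gap 62.6 grip 30.0 F [-0.5  0.  -1. ] q [ 0.37 -0.07  1.94 -0.    1.28 -1.12]
```

>>> drive_tool(
  increments=[
    [0.7, 1.2, 4, 0, 0, -0.4, 1],
    [0, 0, 5, 0, 0, 0, 1],
    [0, 0, 3, 0, 0, 0, 1],
    [0, 0, 0, 0, 0, 0, 1],
    [0, 0, 0, 0, 0, 0, 1],
    [0, 0, 0, 0, 0, 0, 0],
    [0, 0, 0, 0, 0, 0, -0.6],
    [0, 0, 0, 0, 0, 0, -0.6],
    [0, 0, 0, 0, 0, 0, -1],
    [0, 0, 0, 0, 0, 0, -1],
  ],
)

```text
time_s: 15.65
position: [0.4909, 0.2176, 0.2103]
tcp_rot: [0.0, 0.036, 0.999, 0.0]
wrist_force: [-0.4, -1.0, 0.3]
finger_gap: 0.968
grip_force: 0.0
```

```bash
python3 go.py 594 366.7 130 25
```

```text
turn(tool,deg) [ 0.   0.  60.9] | shift in tool now [ -92.2  156.1 -105.8] | shift after turn [  91.6  156.5 -105.8]
t 15.65 pos [490.9 217.6 210.3] gap 90.0 grip 0.0 F [-0.4 -1.   0.3] q [ 0.37 -0.06  1.95 -0.    1.26 -1.13]
```

>>> drive_tool(
  increments=[
    [0, 0, -50, 0, 0, 0, -1],
    [0, 0, -56, 0, 0, 0, -1],
    [0, 0, 0, 0, 0, 10, -1],
    [0, 0, 0, 0, 0, 10.2, -1],
    [0, 0, 0, 0, 0, 10.2, -1],
    [0, 0, 0, 0, 0, 10.2, -1],
    [0, 0, 0, 0, 0, 10.2, -1],
    [0, 0, 0, 0, 0, 10, -1],
    [30, 52, 0, 0, 0, 0, -1],
    [30, 52, 0, 0, 0, 0, -1],
  ],
)

```text
time_s: 16.9
position: [0.5604, 0.3171, 0.3168]
tcp_rot: [0.0, 0.537, 0.844, 0.0]
wrist_force: [0.8, -0.4, -0.1]
finger_gap: 1.001
grip_force: 0.0
```

>>> drive_tool(
  increments=[
    [31, 52, 0, 0, 0, 0, -1],
    [0, 0, 0, 0, 0, 0, -1],
    [0, 0, 20, 0, 0, 0, -1],
    [0, 0, 20, 0, 0, 0, -1],
    [0, 0, 5, 0, 0, 0, -1],
    [0, 0, 0, 0, 0, 0, -1],
    [0, 0, 0, 0, 0, 0, -1],
    [0, 0, 0, 0, 0, 0, -1],
    [0, 0, 0, 0, 0, 0, -1],
    [0, 0, 0, 0, 0, 0, -1],
  ],
)

```text
time_s: 18.15
position: [0.5936, 0.3662, 0.2714]
tcp_rot: [0.0, 0.537, 0.844, 0.0]
wrist_force: [-0.3, -0.2, -0.1]
finger_gap: 1.0
grip_force: 0.0
```

```bash
python3 go.py 594 366.7 25 25; python3 -c "
from m import *
c=cam('top');s=cam('side')
print('ink',meas(c,'padboard',z=.03,frac=.7))
W=np.zeros((600,800,3),np.uint8);W[:,:400]=cv2.resize(c['color'][203:323,270:350,::-1],(400,600));W[:,400:]=cv2.resize(s['color'][140:230,258:318,::-1],(400,600));cv2.imwrite('pics/c4.png',W)"
```

```text
turn(tool,deg) [0.  0.  0.1] | shift in tool now [ 0.3  0.6 60.3] | shift after turn [ 0.3  0.6 60.3]
t 18.15 pos [593.6 366.2 271.4] gap 93.0 grip 0.0 F [-0.3 -0.2 -0.1] q [ 0.52  0.23  1.54 -0.    1.38  0.08]
ink (array([492.1, 230.5]), array([135.8, 203.1]), np.float32(179.3), array([301., 265.]))
```

View pics/c4.png

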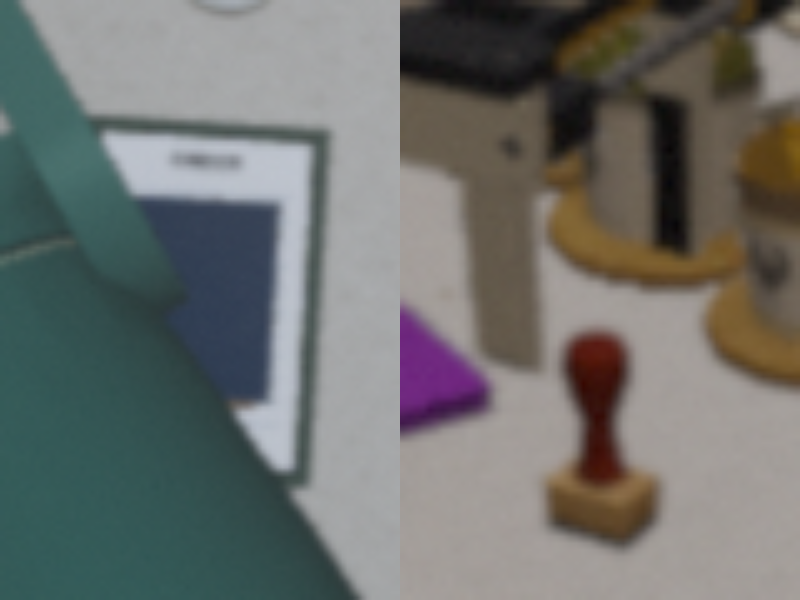

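The ink pad sits square on the cards and the fingers straddle the stamp. Descending and gripping.

>>> drive_tool(
  increments=[
    [0, 0.5, 25, 0, 0, 0, -1],
    [0, 0, 20, 0, 0, 0, -1],
    [0, 0, 15, 0, 0, 0, -1],
    [0, 0, 0, 0, 0, 0, 0],
    [0, 0, 0, 0, 0, 0, 0.3],
    [0, 0, 0, 0, 0, 0, 0.5],
    [0, 0, 0, 0, 0, 0, 1],
    [0, 0, 0, 0, 0, 0, 1],
    [0, 0, 0, 0, 0, 0, 1],
    [0, 0, 0, 0, 0, 0, 1],
  ],
)

```text
time_s: 19.5
position: [0.5941, 0.3664, 0.2113]
tcp_rot: [0.0, 0.537, 0.844, 0.0]
wrist_force: [-0.6, -0.9, -0.5]
finger_gap: 0.298
grip_force: 0.0
```

```bash
python3 go.py 490.9 217.3 120 85.8; python3 -c "
from m import *
s=cam('side')
cv2.imwrite('pics/c5.png',cv2.resize(s['color'][150:240,258:318,::-1],(400,600)))"
```

```text
turn(tool,deg) [  0.    0.  -60.7] | shift in tool now [ -91.3 -156.6  -94.8] | shift after turn [  92.  -156.2  -94.8]
t 19.5 pos [594.1 366.4 211.3] gap 27.7 grip 0.0 F [-0.6 -0.9 -0.5] q [ 0.52  0.28  1.58 -0.    1.29  0.08]
```

View pics/c5.png

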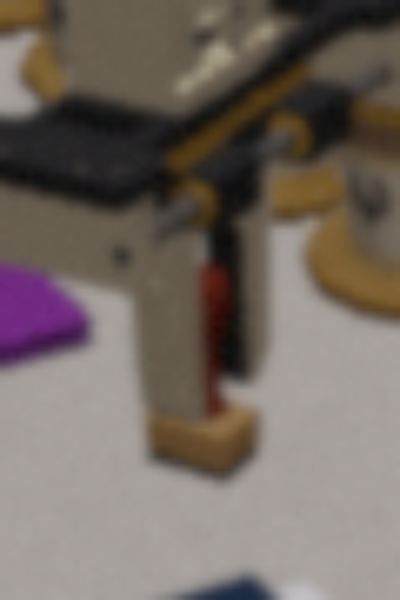

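The handle is between the fingers, with tips just above the foot and still closing. Finishing the grip, then lifting.

>>> drive_tool(
  increments=[
    [0, 0, 0, 0, 0, 0, 1],
    [0, 0, 0, 0, 0, 0, 1],
    [0, 0, 0, 0, 0, 0, 1],
    [0, 0, -5, 0, 0, 0, 1],
    [0, 0, -15, 0, 0, 0, 1],
    [0, 0, -30, 0, 0, 0, 1],
    [0, 0, -30, 0, 0, 0, 1],
    [0, 0, -15, 0, 0, 0, 1],
    [0, 0, 0, 0, 0, 0, 1],
    [0, 0, 0, 0, 0, 0, 1],
  ],
)

```text
time_s: 20.8
position: [0.5939, 0.3663, 0.305]
tcp_rot: [-0.0, 0.537, 0.844, -0.001]
wrist_force: [-0.5, -0.2, -2.2]
finger_gap: 0.232
grip_force: 30.0
```

```bash
python3 go.py 490.9 217.3 120 85.8; python3 -c "
from m import *
s=cam('side')
cv2.imwrite('pics/c6.png',cv2.resize(s['color'][100:220,248:328,::-1],(400,600)))"
```

```text
turn(tool,deg) [ -0.1  -0.  -60.7] | shift in tool now [ -91.3 -156.5   -0.9] | shift after turn [  91.8 -156.1   -1.1]
t 20.8 pos [593.9 366.3 305. ] gap 21.6 grip 30.0 F [-0.5 -0.2 -2.2] q [0.52 0.21 1.5  0.   1.43 0.08]
```

View pics/c6.png

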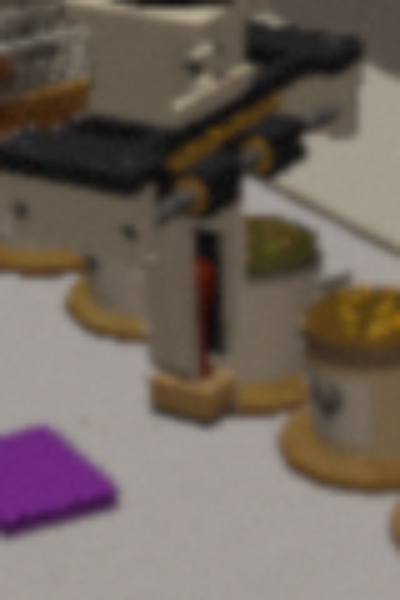

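The stamp is held upright. Carrying it over to the stack.

>>> drive_tool(
  increments=[
    [0, 0, 0, 0, 0, -10, 1],
    [0, 0, 0, 0, 0, -10.2, 1],
    [0, 0, 0, 0, 0, -10.2, 1],
    [0, 0, 0, 0, 0, -10.2, 1],
    [0, 0, 0, 0, 0, -10.1, 1],
    [0, 0, 0, 0, 0, -10, 1],
    [30, -51, 0, 0, 0, 0, 1],
    [30, -51, 0, 0, 0, 0, 1],
    [32, -54, 0, 0, 0, 0, 1],
    [0, 0, 0, 0, 0, 0, 1],
  ],
)

```text
time_s: 22.1
position: [0.4891, 0.2154, 0.3055]
tcp_rot: [-0.0, 0.038, 0.999, -0.0]
wrist_force: [0.2, 0.1, -1.3]
finger_gap: 0.232
grip_force: 30.0
```

>>> drive_tool(
  increments=[
    [0, 0, 20, 0, 0, 0, 1],
    [0, 0, 20, 0, 0, 0, 1],
    [0, 0, 10, 0, 0, 0, 1],
    [0, 0, 0, 0, 0, 0, 1],
    [0, 0, 0, 0, 0, 0, 1],
    [0, 0, 0, 0, 0, 0, 1],
    [0, 0, 0, 0, 0, 0, 1],
    [0, 0, 0, 0, 0, 0, 1],
    [0, 0, 0, 0, 0, 0, 1],
    [0, 0, 0, 0, 0, 0, 1],
  ],
)

```text
time_s: 23.35
position: [0.491, 0.2178, 0.2563]
tcp_rot: [0.0, 0.037, 0.999, 0.0]
wrist_force: [-0.7, 0.1, -0.4]
finger_gap: 0.231
grip_force: 30.0
```

```bash
python3 go.py 490.9 217.3 58.7 85.8; python3 -c "
from m import *
s=cam('side')
cv2.imwrite('pics/c7.png',cv2.resize(s['color'][170:290,240:340,::-1],(500,600)))"
```

```text
turn(tool,deg) [ 0.  0. -0.] | shift in tool now [ 0.1 -0.5 11.5] | shift after turn [ 0.1 -0.5 11.5]
t 23.35 pos [491.  217.8 256.3] gap 21.5 grip 30.0 F [-0.7  0.1 -0.4] q [ 0.37 -0.11  1.91 -0.    1.34 -1.13]
```

View pics/c7.png

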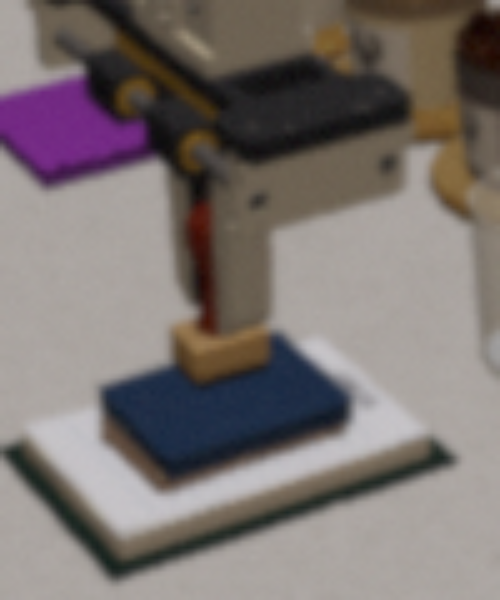

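The stack is neat and the stamp's foot is parallel to it, just above. Setting it down, then backing off.

>>> drive_tool(
  increments=[
    [0, -0.5, 5, 0, 0, 0, 1],
    [0, 0, 4, 0, 0, 0, 1],
    [0, 0, 2.5, 0, 0, 0, 1],
    [0, 0, 0, 0, 0, 0, 1],
    [0, 0, 0, 0, 0, 0, 1],
    [0, 0, 0, 0, 0, 0, 0.4],
    [0, 0, 0, 0, 0, 0, 0.1],
    [0, 0, 0, 0, 0, 0, -0.4],
    [0, 0, 0, 0, 0, 0, -0.4],
    [0, 0, -5, 0, 0, 0, -0.4],
  ],
)

```text
time_s: 24.65
position: [0.4909, 0.2172, 0.2496]
tcp_rot: [-0.0, 0.037, 0.999, -0.0]
wrist_force: [-0.3, -1.0, 0.5]
finger_gap: 0.674
grip_force: 0.0
```

>>> drive_tool(
  increments=[
    [0, 0, -40, 0, 0, 0, -0.4],
    [0, 0, -50, 0, 0, 0, -0.4],
    [0, 0, 0, 0, 0, 0, -0.4],
    [0, 0, 0, 0, 0, 0, -0.4],
    [0, 0, 0, 0, 0, 0, -0.4],
    [0, 0, 0, 0, 0, 0, -0.4],
    [0, 0, 0, 0, 0, 0, -0.4],
    [0, 0, 0, 0, 0, 0, -0.4],
    [0, 0, 0, 0, 0, 0, -0.4],
    [0, 0, 0, 0, 0, 0, -0.4],
  ],
)

```text
time_s: 25.9
position: [0.4909, 0.2173, 0.3398]
tcp_rot: [0.0, 0.037, 0.999, 0.0]
wrist_force: [-0.5, -0.4, -0.0]
finger_gap: 0.7
grip_force: 0.0
```

```bash
python3 go.py 600.5 45.5 100 110
python3 - <<'E'
from h import *
t=cam('top')
f=lambda X,Y:(362+(X+.5)/8-.5,176+(Y+.5)/8-.5)
P=[(onz(t,[f(*p)],.005)[0,:2]*1000) for p in [(107,75),(283,520)]]
d=P[0]-P[1]; print(P,np.linalg.norm(d),(P[0]+P[1])/2,np.degrees(np.arctan2(d[1],d[0])))
E
```

```text
turn(tool,deg) [  0.    0.  -24.2] | shift in tool now [-121.9 -163.3   53.7] | shift after turn [ -44.2 -198.9   53.7]
t 25.9 pos [490.9 217.3 339.8] gap 65.1 grip 0.0 F [-0.5 -0.4 -0. ] q [ 0.37 -0.16  1.82  0.    1.48 -1.13]
[array([662.19951159,  69.15604724]), array([537.46669169,  22.99101326])] 133.0018297730495 [599.83310164  46.07353025] 20.31008581048454
```

>>> drive_tool(
  increments=[
    [0, 0, 0, 0, 0, -8, -0.4],
    [0, 0, 0, 0, 0, -8, -0.4],
    [0, 0, 0, 0, 0, -8.2, -0.4],
    [-11, -50, 0, 0, 0, 0, -0.4],
    [-11, -50, 0, 0, 0, 0, -0.4],
    [-11, -50, 0, 0, 0, 0, -0.4],
    [-11, -49, 20, 0, 0, 0, -0.4],
    [0, 0, 40, 0, 0, 0, -0.4],
    [0, 0, 40, 0, 0, 0, -0.4],
    [0, 0, 14, 0, 0, 0, -0.4],
  ],
)

```text
time_s: 27.2
position: [0.5999, 0.0451, 0.2234]
tcp_rot: [-0.002, -0.173, 0.985, 0.0]
wrist_force: [0.0, -1.0, 0.4]
finger_gap: 0.698
grip_force: 0.0
```

```bash
python3 go.py 600 45.5 2 110; python3 -c "
from m import *
s=cam('side');t=cam('top')
W=np.zeros((600,800,3),np.uint8);W[:,:400]=cv2.resize(t['color'][203:323,270:350,::-1],(400,600));W[:,400:]=cv2.resize(s['color'][200:320,345:425,::-1],(400,600));cv2.imwrite('pics/c8.png',W)"
```

```text
turn(tool,deg) [ 0.1 -0.2 -0. ] | shift in tool now [-0.4  0.3 35.3] | shift after turn [-0.2  0.3 35.3]
t 27.2 pos [599.9  45.1 223.4] gap 64.9 grip 0.0 F [ 0.  -1.   0.4] q [ 0.03  0.07  1.8  -0.    1.28 -1.89]
```

View pics/c8.png

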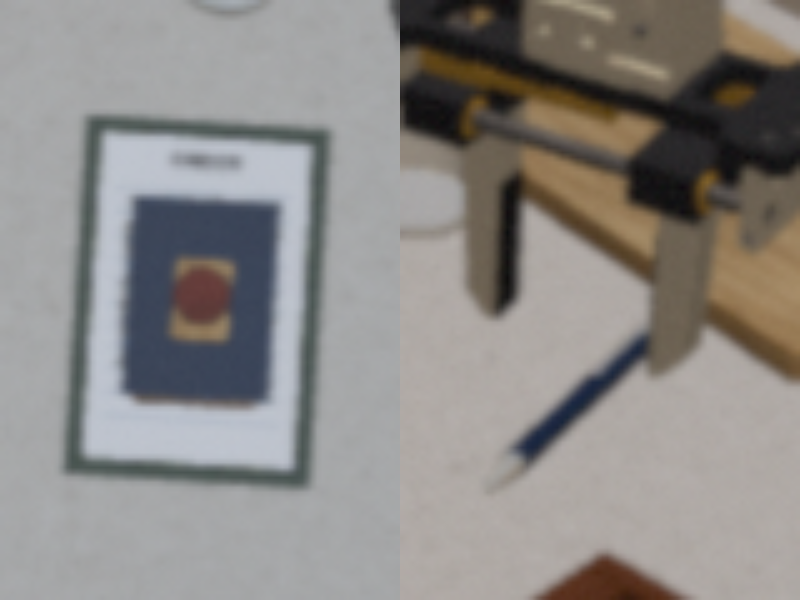

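The stack is done: the stamp stands on the ink pad at crop (202,298). The pen lies between the fingers. Descending and gripping.

>>> drive_tool(
  increments=[
    [0, 0, 20, 0, 0, 0, -0.4],
    [0, 0, 12, 0, 0, 0, -0.2],
    [0, 0, 3, 0, 0, 0, 0.2],
    [0, 0, 0, 0, 0, 0, 0.6],
    [0, 0, 0, 0, 0, 0, 1],
    [0, 0, 0, 0, 0, 0, 1],
    [0, 0, 0, 0, 0, 0, 1],
    [0, 0, 0, 0, 0, 0, 1],
    [0, 0, 0, 0, 0, 0, 1],
    [0, 0, 0, 0, 0, 0, 1],
  ],
)

```text
time_s: 28.55
position: [0.6004, 0.0453, 0.1909]
tcp_rot: [0.0, -0.174, 0.985, -0.0]
wrist_force: [0.3, 0.8, 2.8]
finger_gap: 0.096
grip_force: 30.0
```

>>> drive_tool(
  increments=[
    [0, 0, 0, 0, 0, 0, 1],
    [0, 0, 0, 0, 0, 0, 1],
    [0, 0, -5, 0, 0, 0, 1],
    [0, 0, -15, 0, 0, 0, 1],
    [0, 0, -30, 0, 0, 0, 1],
    [0, 0, -10, 0, 0, 0, 1],
    [0, 0, 0, 0, 0, 0, 1],
    [0, 0, 0, 0, 0, 0, 1],
    [0, 0, 0, 0, 0, 0, 1],
    [0, 0, 0, 0, 0, 0, 1],
  ],
)

```text
time_s: 29.8
position: [0.6003, 0.0453, 0.2501]
tcp_rot: [-0.0, -0.174, 0.985, 0.0]
wrist_force: [0.1, -1.3, 0.0]
finger_gap: 0.093
grip_force: 30.0
```

```bash
python3 go.py 462.3 -79.5 62 98.6
python3 - <<'E'
from m import *
s=cam('side');t=cam('top')
print('rest',meas(t,'rest'))
cv2.imwrite('pics/c9.png',np.hstack([cv2.resize(t['color'][170:320,365:485,::-1],(400,500)),cv2.resize(s['color'][180:330,325:445,::-1],(400,500))]))
E
```

```text
turn(tool,deg) [ 0.  -0.  11.4] | shift in tool now [172.3 -70.1   2.2] | shift after turn [ 155.1 -102.7    2. ]
t 29.8 pos [600.3  45.3 250.1] gap 8.6 grip 30.0 F [ 0.1 -1.3  0. ] q [ 0.03  0.04  1.77  0.    1.32 -1.89]
rest (array([545.3, -78.3]), array([ 52.7, 125.5]), np.float32(89.5), array([441., 236.]))
```

View pics/c9.png

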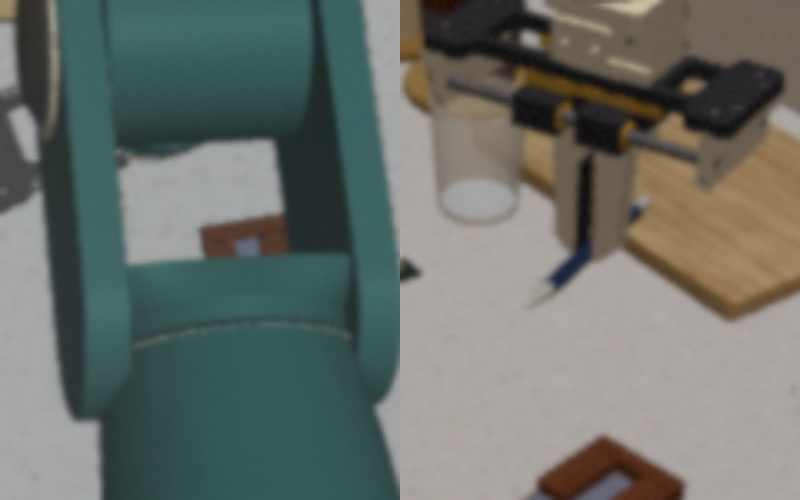

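Run:
```python
from h import *
s=cam('side'); o=np.array([.6003,.0453,0]); a=np.radians(20); n=np.array([-np.sin(a),np.cos(a),0])
for p in [(364.9,270.9),(398.5,240.9)]:
    d=ray(s,[p])[0]; P=s['position']+d*((o-s['position'])@n/(d@n)); print((P*1000).round(1), 'along',((P-o)@[np.cos(a),np.sin(a),0]*1000).round(1))
```

```text
[543.3  24.6  63.5] along -60.6
[664.3  68.6  62.3] along 68.1
```

>>> drive_tool(
  increments=[
    [0, 0, 0, 0, 0, 5.7, 1],
    [0, 0, 0, 0, 0, 5.7, 1],
    [39, -26, 0, 0, 0, 0, 1],
    [39, -26, 0, 0, 0, 0, 1],
    [39, -26, 0, 0, 0, 0, 1],
    [39, -25, 0, 0, 0, 0, 1],
    [0, 0, 20, 0, 0, 0, 1],
    [0, 0, 12, 0, 0, 0, 1],
    [0, 0, 0, 0, 0, 0, 1],
    [0, 0, 0, 0, 0, 0, 1],
  ],
)

```text
time_s: 31.2
position: [0.4619, -0.0796, 0.2191]
tcp_rot: [0.0, -0.075, 0.997, -0.0]
wrist_force: [-0.4, -0.1, -0.5]
finger_gap: 0.098
grip_force: 30.0
```

```bash
python3 go.py 461.3 -80 8 98.6
python3 - <<'E'
from m import *
s=cam('side')
cv2.imwrite('pics/c10.png',cv2.resize(s['color'][280:390,300:430,::-1],(780,600*11//11),interpolation=2))
# predicted outline of groove ends/centre in the crop
a=np.radians(8.6);u=np.array([np.cos(a),np.sin(a)]);v=np.array([-u[1],u[0]]);c0=np.array([.4623,-.080])
for n,l,w,z in[('c+86+29',86,29,13),('c-86+29',-86,29,13),('c-86-29',-86,-29,13),('c+86-29',86,-29,13)]:
    p=proj(s,np.r_[c0+(u*l+v*w)/1000,z/1000])[0]; print(n,((p-[300,280])*[6,600/110]).round(0))
E
```

```text
turn(tool,deg) [-0.  0.  0.] | shift in tool now [ 0.6 -0.3 25. ] | shift after turn [ 0.6 -0.3 25. ]
t 31.2 pos [461.9 -79.6 219.1] gap 9.1 grip 30.0 F [-0.4 -0.1 -0.5] q [-0.23 -0.23  2.08 -0.    1.29 -1.95]
c+86+29 [517. 165.]
c-86+29 [100. 416.]
c-86-29 [253. 514.]
c+86-29 [669. 245.]
```

View pics/c10.png

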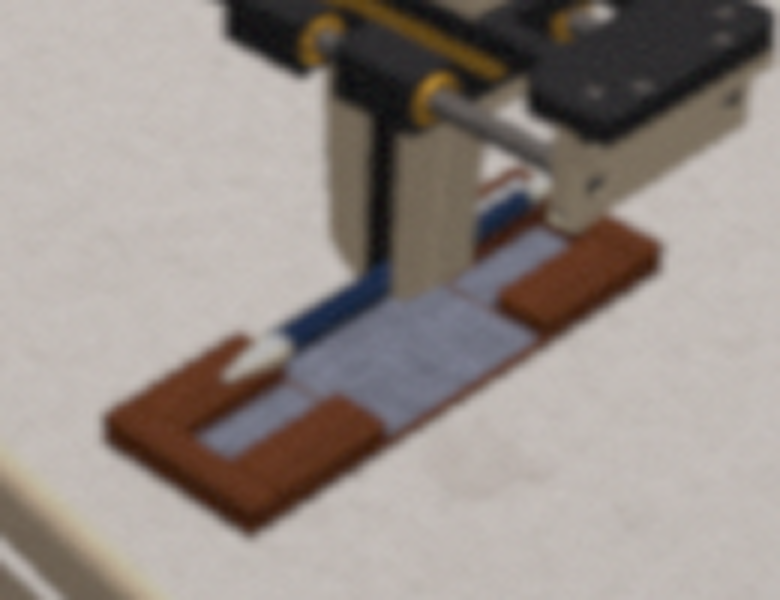

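Run:
```python
from m import *
s=cam('side')
a=np.radians(8.6);u=np.array([np.cos(a),np.sin(a)]);v=np.array([-u[1],u[0]]);g=np.array([.4619,-.0796])
for l,z in[(-68,34),(68,34),(-68,9),(68,9),(-74,4),(74,4)]:
    p=proj(s,np.r_[g+u*l/1000,z/1000])[0]; print(l,z,((p-[300,280])*[6,600/110]).round(0))
```

```text
-68 34 [221. 381.]
68 34 [553. 177.]
-68 9 [221. 444.]
68 9 [549. 238.]
-74 4 [205. 467.]
74 4 [562. 242.]
```

The pen's front tip is exactly where a centred pen would show, (222,380) against the predicted (221,381), and the rest's corners match. Lowering 25 mm and releasing.

>>> drive_tool(
  increments=[
    [0, 0, 10, 0, 0, 0, 1],
    [0, 0, 8, 0, 0, 0, 1],
    [0, 0, 5, 0, 0, 0, 1],
    [0, 0, 2, 0, 0, 0, 1],
    [0, 0, 0, 0, 0, 0, 1],
    [0, 0, 0, 0, 0, 0, 1],
    [0, 0, 0, 0, 0, 0, 0.7],
    [0, 0, 0, 0, 0, 0, 0.6],
    [0, 0, 0, 0, 0, 0, 0.5],
    [0, 0, 0, 0, 0, 0, 0.5],
  ],
)

```text
time_s: 32.55
position: [0.4614, -0.0798, 0.1936]
tcp_rot: [-0.0, -0.075, 0.997, 0.0]
wrist_force: [0.2, 0.1, 1.0]
finger_gap: 0.249
grip_force: 0.0
```

>>> drive_tool(
  increments=[
    [0, 0, -10, 0, 0, 0, 0.5],
    [0, 0, -30, 0, 0, 0, 0.5],
    [0, 0, -50, 0, 0, 0, 0],
    [0, 0, -50, 0, 0, 0, 0],
    [50, 0, -20, 0, 0, 0, 0],
    [50, 0, 0, 0, 0, 0, 0],
    [0, 0, 0, 0, 0, 0, 0],
    [0, 0, 0, 0, 0, 0, 0],
    [0, 0, 0, 0, 0, 0, 0],
    [0, 0, 0, 0, 0, 0, 0],
  ],
)

```text
time_s: 33.8
position: [0.3632, -0.0947, 0.3534]
tcp_rot: [-0.001, -0.075, 0.997, 0.0]
wrist_force: [-0.8, -0.5, 0.5]
finger_gap: 0.5
grip_force: 0.0
```

Run:
```python
from m import *
s=cam('side')
cv2.imwrite('pics/c11.png',cv2.resize(s['color'][180:390,225:425,::-1],(571,600),interpolation=2))
x=bot.read_state();print(x['time_s'],x['position'],x['finger_gap'],x['wrist_force'])
```

```text
33.85 [ 0.36311184 -0.0947099   0.35341161] 0.501855213569539 [-0.37068231 -0.17895619 -1.28016047]
```

View pics/c11.png

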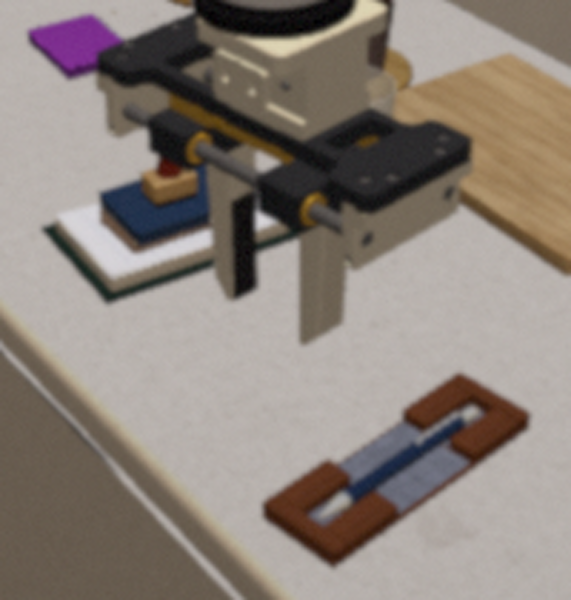

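The pen lies in the groove, with its ends inside at (325,510) and (475,412). The stack is intact and nothing is touched. Handing in.

```bash
python3 -c "
from rig import bot
print(bot.job_done())"
```

```text
the job is handed in; nothing more can be done
None
```

The job is handed in at about 34 s: cards, ink pad and upright stamp are stacked in the middle of the order pad with long sides aligned, the blue pen lies in the groove, and the glass was never touched (no verdict was returned).

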